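Queue the resin mounts by size for the hardness tester

ROBOT

A 6-joint arm with a two-finger parallel gripper is mounted at the origin on a cart in front of the work surface, level with it; the furniture and walls round the work are solid. World frame = base frame: x ahead of the robot, y to its left, z up, the work surface at z = 0. Lengths are in m, angles in degrees, forces in N, time in s.
With the tool pointing down it reaches from about 0.35 to 0.875 m from the base axis. Payload 4.2 kg.
Tool frame: the origin (TCP) lies midway between the tips of the shut fingers; the grasp point (between the pads) lies 19 mm behind it; z points along the fingers, y is the line along which they close (so a half turn about z gives the same grasp; the last joint's range is limited). The gripper opens to 87 mm and grips with 3 to 60 N. Pads are 19 mm wide; open, the fingers measure 117 mm over their backs; the gripper's body (75 mm by 190 mm) begins 51 mm behind the grasp point.
Start: joints at [-60.527, 22.042, 0.453, 0, -68.411, -14.817], TCP at [0.158, -0.605, 0.223] pointing down, gripper open.
Joint ranges: [-179.83, 179.83], [-69.29, 118.12], [-61.27, 80.66], [-181.25, 117.63], [-171.15, -9.14], [-177.46, 177.46]. Speed limits (degrees/s): [159.86, 159.86, 180, 180, 180, 180].

INTERFACE

Orientations are given as [roll, pitch, yaw] about the fixed x, y, z axes, in that order (R = Rz(yaw) Ry(pitch) Rx(roll)).
In Python, from workcell import env gives the robot as it stands. The module is installed in compiled form; this text tells all that it offers. Calls block until the motion is done:
- env.goto(position, orientation): joint-space move of the TCP to a pose.
- env.move_straight(position, rotation=None, rate=0.15, force_limit=None): straight line of the TCP; rotation=None keeps the orientation; rate is the mean speed in m/s. With force_limit (N) it stops when the force on the tool has changed by that much, and returns True; else False.
- env.set_joints(angles): joint-space move.
- env.gripper_to(opening, grasp_force=None): opening from 0.0 (shut) to 1.0 (fully open); grasp_force is the grip in N (None keeps the last); returns when the fingers have stopped.
- env.dwell(seconds).
- env.inverse_kinematics(position, orientation): joint angles nearest the present ones, or None.
- env.read_state(): the state.
- env.grab_frame(name): name is "scene" or "top"; returns a dict with "image" (400x640x3 uint8, blue, green, red), "fx", "fy", "cx", "cy" (pixels), "position" and "orientation" of the camera in the world. Camera axes: x right, y up, looking along -z (the intrinsics and any distortion apply to the point x, -y, -z); pixel columns grow to the right and rows downward; lengths in m; the calibration is good to about 2 mm. A picture is of the moment at which its call begins. There is no depth.
A pose or a line that the arm cannot do raises env.Unreachable and nothing moves.
- env.close_job(): hands the job in; it is judged then, once.
Trained networks look in a picture, given as the dict that the camera call returned (one of the last four; its "shot" number tells which), for a name from the list of things; names that differ only in an ending like _2 or _b are one class to them, and where a whole thing is asked for, a point or a joint stands for the part that bears it (a point fixed in the world has none). Each returns a list of dicts, best first, with "score" (0 to 1); they miss things now and then, are a little off and sometimes report something else, mostly with a low value. They report only what shows in the picture. A call takes as long as a camera call.
- env.search_frame(picture, thing): "xyz" ([x, y, z] in m, in world coordinates, good to about 4 mm: the middle of the surface that is visible of it).
- env.trace(picture, thing): "mask" (400x640 bool, what is visible of it).
The state is a dict: "clock": time; "joint_positions": joint angles; "qvel": joint speeds; "joint_torque": joint torques, N m; "position": TCP position; "tool_rot": TCP orientation; "force": force on the tool from outside, world axes, zero at the start; "wrist_torque": the same for the moment, N m; "opening": opening from 0.0 (shut) to 1.0 (fully open); "finger_force": force on a finger pad.
Only numpy, scipy, OpenCV 4.12 (cv2) and the standard library are available. Lean on these libraries where they do the work, as an engineer would, in place of code of your own. Each camera call takes 0.05 s, during which the arm holds its last target. There are 200 camera calls.

TASK

Queue up the four round resin mounts on the strip for the hardness tester, in order of size: the smallest on the pad next to the red post, then each larger one on the next pad, the largest on the pad by the black post. Stand each mount upright, polished face up, centred on its pad; set them down gently, do not drop or fling any, and let go of them all.

Things in the scene. Friction and masses are not known exactly. Their poses are not given: they have to be found in the camera images.
- mount_25_mid (a point): small red round resin mount (metallographic specimen) with metal sections in its top: 25 mm in diameter, 15 mm high, loose, standing upright on the table with its polished face up. This point is its centre, half-way up (7.5 mm above its underside); z is its axis, pointing out of the polished face.
- mount_30_mid (a point): cream-coloured round resin mount with metal sections in its top and a small paper label on its side: 30 mm in diameter, 18 mm high, loose, standing upright on the table with its polished face up. This point is its centre, half-way up (9 mm above its underside); z is its axis, pointing out of the polished face.
- mount_40_mid (a point): black round resin mount with one small bright metal rectangle in its top: 40 mm in diameter, 22 mm high, loose, standing upright on the table with its polished face up. This point is its centre, half-way up (11 mm above its underside); z is its axis, pointing out of the polished face.
- mount_50_mid (a point): large blue round resin mount with two bright metal bars in its top: 50 mm in diameter, 24 mm high, loose, standing upright on the table with its polished face up. This point is its centre, half-way up (12 mm above its underside); z is its axis, pointing out of the polished face.
- pad_a: End pad, the leftmost (+y) of four alike, 75 mm apart in a straight row a, b, c, d on a flat aluminium strip (384 x 72 mm, 6 mm thick) fixed on the table. Fixed, round, 60 mm in diameter, 3 mm thick, printed white rings and a black centre dot. Origin: centre of its underside; mounts stand on its top, 3 mm higher (9 mm above the table). z up, y along the row from d to a.
- pad_b: Second pad of the row, between pads a and c. Fixed, round, 60 mm in diameter, 3 mm thick, printed white rings and a black centre dot. Origin: centre of its underside; mounts stand on its top, 3 mm higher (9 mm above the table). z up, y along the row from d to a.
- pad_c: Third pad of the row, between pads b and d. Fixed, round, 60 mm in diameter, 3 mm thick, printed white rings and a black centre dot. Origin: centre of its underside; mounts stand on its top, 3 mm higher (9 mm above the table). z up, y along the row from d to a.
- pad_d: End pad, the rightmost (-y) of the row. Fixed, round, 60 mm in diameter, 3 mm thick, printed white rings and a black centre dot. Origin: centre of its underside; mounts stand on its top, 3 mm higher (9 mm above the table). z up, y along the row from d to a.
- start_post: Red post, 22 mm high and 22 mm across, fixed on the strip beyond one end of the row of pads, 60 mm from the centre of the end pad (either pad a or pad d; a black post of the same shape stands at the other end). It marks where the row starts. Origin: centre of its foot, on the strip; z is up.

How it is judged:
By the outcome, as a careful person would: the job done as asked, in the order asked, and still so for the second after the job is handed in, with the robot touching nothing.
It also fails if it takes over 102 s, if anything falls off the work surface, if the arm or the gripper's body presses on something with over 40 N, if the wrist force passes 120 N, or if a joint passes its speed limit or range.

## Working session

There is one attempt and no reset: what is moved stays moved. The work goes in short steps, each a Python script; the robot and the scene stay as the last script left them, time stands still between calls to the robot, and variables do not carry over. Pictures are saved under pics/ and viewed, at most 14 in all, crops included, and the job is handed in when it is done.

```bash
mkdir -p pics; python3 - <<'E'
from workcell import env
import cv2
for n in("top","scene"):
    p=env.grab_frame(n); cv2.imwrite(f"pics/{n}0.png",p["image"])
    print(n,{k:v for k,v in p.items() if k!="image"})
    for t in("mount_25_mid","mount_30_mid","mount_40_mid","mount_50_mid","pad_a","start_post"):
        print(t,[(r["xyz"],r["score"]) for r in env.search_frame(p,t)][:6])
print(env.read_state())
E
```

```text
top {'fx': 414.20111152320504, 'fy': 414.20111152320504, 'cx': 325.3271373162374, 'cy': 198.49699752219698, 'position': array([ 0.39987269, -0.14375338,  0.88898198]), 'orientation': array([ 12.0551375 ,  -0.33472355, -83.39644855]), 'shot': 1}
mount_25_mid [([0.6136, -0.2704, 0.022], 0.52)]
mount_30_mid [([0.589, -0.3592, 0.0208], 0.66), ([0.4364, -0.2666, 0.0076], 0.64)]
mount_40_mid [([0.616, -0.2677, 0.0243], 0.51)]
mount_50_mid [([0.6855, -0.0252, 0.0224], 0.64)]
pad_a [([0.4508, -0.0422, 0.0094], 0.88), ([0.436, -0.2669, 0.0088], 0.88), ([0.4447, -0.1878, 0.0102], 0.71), ([0.4433, -0.116, 0.0095], 0.6)]
start_post [([0.4361, -0.324, 0.0255], 0.65)]
scene {'fx': 518.7723028185784, 'fy': 518.7723028185784, 'cx': 319.16004868146433, 'cy': 196.4591553947048, 'position': array([-0.36506303,  0.3481761 ,  0.73186644]), 'orientation': array([  57.30056319,   -0.83887302, -117.48770225]), 'shot': 2}
mount_25_mid []
mount_30_mid []
mount_40_mid [([0.677, -0.0172, 0.0256], 0.63), ([0.616, -0.2558, 0.019], 0.62)]
mount_50_mid [([0.6767, -0.0174, 0.0218], 0.75)]
pad_a [([0.4513, -0.0449, 0.0109], 0.82), ([0.4503, -0.1092, 0.0058], 0.62)]
start_post [([0.4302, -0.3233, 0.0233], 0.52)]
{'clock': 0.7, 'joint_positions': array([-6.05254530e+01,  2.20404337e+01,  4.53750488e-01, -1.33594023e-03,
       -6.84103625e+01, -1.48179389e+01]), 'qvel': array([-0.07244597,  0.02855093,  0.06180793, -0.03957494,  0.09947643,
        0.04186733]), 'joint_torque': array([ 2.04718067e-04, -3.90326464e+01,  1.87588531e+01,  4.22364324e+00,
        1.56033545e-02, -2.06887546e-05]), 'position': array([ 0.15818409, -0.60463837,  0.22256745]), 'tool_rot': array([-1.79997462e+02,  1.95647627e-03, -1.65343883e+02]), 'force': array([-1.10394693,  0.37463225, -0.10436057]), 'wrist_torque': array([-0.01989752, -0.0131901 , -0.00715815]), 'finger_force': 0.0, 'opening': 1.0017452064158259}
```

View pics/top0.png

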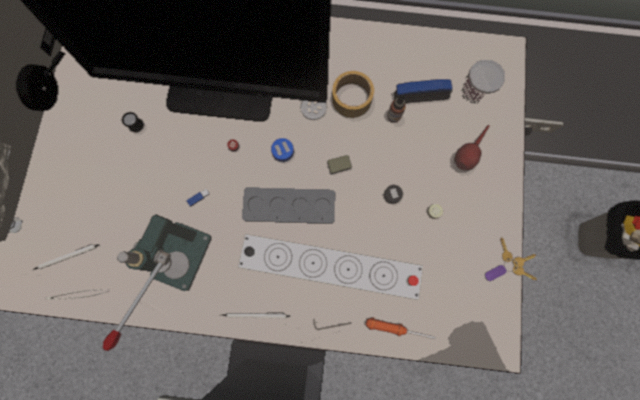

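View pics/scene0.png

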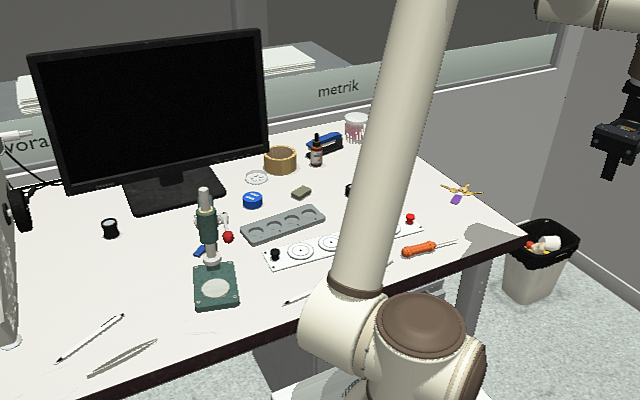

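The top view shows the red post at (413,281), the black post at (249,252) and the pads at (278,257), (313,263), (348,269) and (383,276). The blue mount is at (282,149), the red at (233,145), the black at (393,194) and the cream at (435,211). I'll zoom in on the candidates and locate them.

```bash
cat > h.py <<'E'
import numpy as np, cv2
from scipy.spatial.transform import Rotation as R
from workcell import env
def world(p,u,v,z):
    d=R.from_euler('xyz',p["orientation"],degrees=True).apply([(u-p["cx"])/p["fx"],-(v-p["cy"])/p["fy"],-1])
    return p["position"]+d*(z-p["position"][2])/d[2]
E
python3 - <<'E'
from h import *
p=env.grab_frame("top"); im=p["image"]
c=[cv2.resize(im[v-30:v+30,u-30:u+30],(390,290),interpolation=cv2.INTER_CUBIC) for u,v in((282,149),(233,145),(393,194),(435,211))]
cv2.imwrite("pics/c.png",np.vstack([np.hstack(c[:2]),np.hstack(c[2:])]))
s=env.grab_frame("scene")["image"]
cv2.imwrite("pics/s.png",cv2.resize(s[150:290,180:440],(780,420),interpolation=cv2.INTER_CUBIC))
for t in("mount_25_mid","mount_30_mid","mount_40_mid","mount_50_mid","pad_a","start_post"):
    for r in env.trace(p,t):
        m=r["mask"]; v,u=np.nonzero(m); print(t,round(r["score"],2),u.mean().round(1),v.mean().round(1),m.sum(),u.min(),u.max(),v.min(),v.max())
for n,u,v,z in(("25",233,145,.015),("30",435,211,.018),("40",393,194,.022),("50",282,149,.024),("a",278,257,.009),("b",313,263,.009),("c",348,269,.009),("d",383,276,.009),("red",413,281,.028),("blk",249,252,.028)): print(n,world(p,u,v,z).round(4))
E
```

```text
mount_30_mid 0.72 435.1 211.0 186 428 443 204 218
mount_40_mid 0.53 393.4 193.6 264 385 402 185 202
mount_50_mid 0.93 282.2 149.4 443 271 293 138 161
pad_a 0.89 348.2 268.9 649 334 362 255 283
pad_a 0.84 312.7 263.2 621 299 326 250 277
pad_a 0.75 383.5 275.6 630 370 397 262 289
pad_a 0.58 277.4 256.6 627 264 291 243 270
start_post 0.67 413.0 280.1 67 409 417 276 284
25 [0.6825 0.0898 0.015 ]
30 [ 0.5853 -0.3637  0.018 ]
40 [ 0.6111 -0.2707  0.022 ]
50 [ 0.683  -0.0205  0.024 ]
a [ 0.4503 -0.0427  0.009 ]
b [ 0.4464 -0.1175  0.009 ]
c [ 0.4425 -0.1919  0.009 ]
d [ 0.4366 -0.2661  0.009 ]
red [ 0.4328 -0.3252  0.028 ]
blk [0.4525 0.016  0.028 ]
```

View pics/c.png

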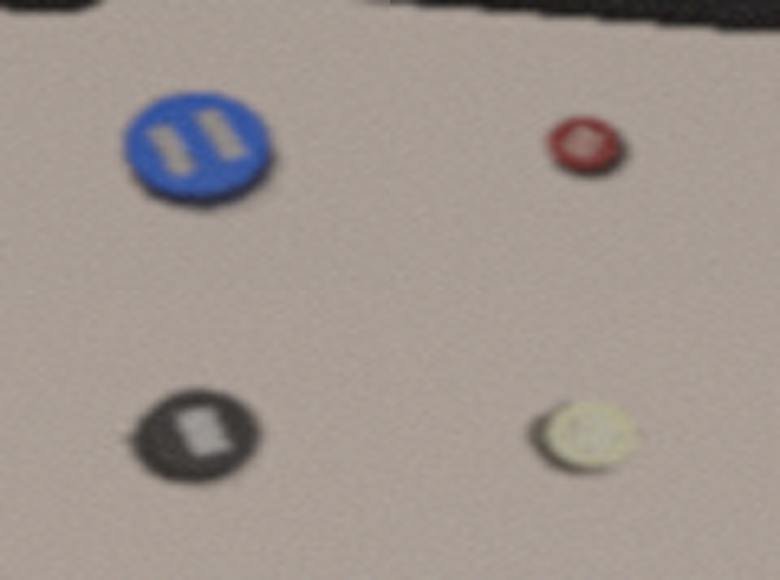

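View pics/s.png

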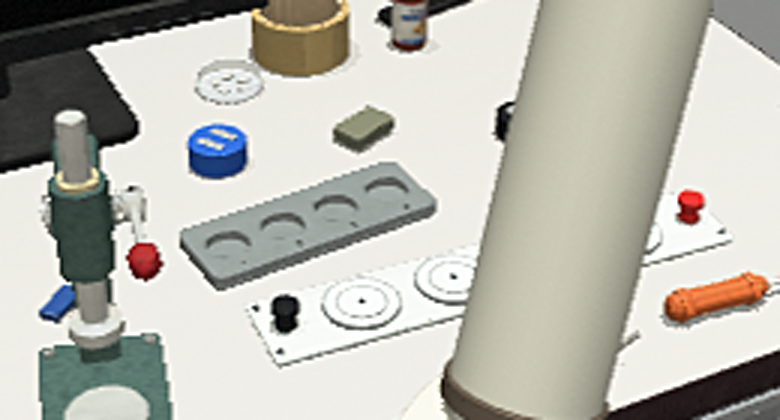

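The crops and the scene view confirm all four mounts standing upright: blue and red at the top of the crop, black and cream below. In the scene view the press column hides the red mount. Next I'll compute the positions and the monitor clearance.

```bash
cat >> h.py <<'E'
def cen(p,name,z):
    r=env.trace(p,name); out=[]
    for q in r:
        v,u=np.nonzero(q["mask"]); out.append(world(p,u.mean(),v.mean(),z))
    return out
def red(p):
    im=p["image"].astype(int); c=im[132:158,218:248]
    m=((c[...,2]-c[...,0])>40).astype(np.uint8)
    k=cv2.findContours(m,cv2.RETR_EXTERNAL,cv2.CHAIN_APPROX_NONE)[0]
    k=max(k,key=cv2.contourArea); (u,v),r=cv2.minEnclosingCircle(k)
    return world(p,u+218,v+132,.0085),2*r
E
python3 - <<'E'
from h import *
p=env.grab_frame("top")
print("25",red(p))
for n,z in(("30",.009),("40",.011),("50",.012)): print(n,[x.round(4) for x in cen(p,f"mount_{n}_mid",z)])
P=np.array(cen(p,"pad_a",.009)); P=P[np.argsort(-P[:,1])]; print(P.round(4),np.diff(P,axis=0).round(4))
i=np.arange(len(P)); f=[np.polyfit(i,P[:,k],1) for k in(0,1)]; print(f, np.degrees(np.arctan2(-f[0][0],-f[1][0])))
for u,v in((90,75),(325,98),(230,88),(270,118),(170,110)): print(u,v,[world(p,u,v,z).round(3) for z in(0,.06,.12,.2)])
print("tray",world(p,245,222,.015),world(p,335,222,.015))
for q in([.586,-.363,.1],[.683,.09,.1],[.683,-.02,.1]):
  for y in(0,86.5): print(q,y,env.inverse_kinematics(q,[180,0,y]))
E
```

```text
25 (array([0.68625218, 0.09374474, 0.0085    ]), 10.38810920715332)
30 [array([ 0.5874, -0.3642,  0.009 ])]
40 [array([ 0.6137, -0.2731,  0.011 ])]
50 [array([ 0.6859, -0.0193,  0.012 ])]
[[ 0.4503 -0.0418  0.009 ]
 [ 0.4463 -0.1172  0.009 ]
 [ 0.442  -0.1911  0.009 ]
 [ 0.4378 -0.2662  0.009 ]] [[-0.0039 -0.0754  0.    ]
 [-0.0043 -0.0738  0.    ]
 [-0.0043 -0.0752  0.    ]]
[array([-0.00417858,  0.45037182]), array([-0.07471317, -0.04200386])] 3.2011180972049376
90 75 [array([0.818, 0.453, 0.   ]), array([0.79 , 0.412, 0.06 ]), array([0.762, 0.372, 0.12 ]), array([0.724, 0.319, 0.2  ])]
325 98 [array([ 0.825, -0.099,  0.   ]), array([ 0.797, -0.102,  0.06 ]), array([ 0.768, -0.105,  0.12 ]), array([ 0.73 , -0.109,  0.2  ])]
230 88 [array([0.824, 0.123, 0.   ]), array([0.796, 0.105, 0.06 ]), array([0.767, 0.087, 0.12 ]), array([0.729, 0.063, 0.2  ])]
270 118 [array([0.761, 0.02 , 0.   ]), array([0.737, 0.009, 0.06 ]), array([ 0.713, -0.002,  0.12 ]), array([ 0.68 , -0.017,  0.2  ])]
170 110 [array([0.754, 0.251, 0.   ]), array([0.73 , 0.224, 0.06 ]), array([0.706, 0.197, 0.12 ]), array([0.674, 0.162, 0.2  ])]
tray [0.51515585 0.03664571 0.015     ] [ 0.53737055 -0.15373749  0.015     ]
[0.586, -0.363, 0.1] 0 [-18.37194576  33.68058882   1.56918351   0.         -57.88859469
 108.37194576]
[0.586, -0.363, 0.1] 86.5 [ -18.37194576   33.68058882    1.56918351    0.          -57.88859469
 -165.12805424]
[0.683, 0.09, 0.1] 0 [ 2.09193524e+01  3.36436719e+01  1.49990592e+00  2.54444375e-14
 -5.78562341e+01  6.90806476e+01]
[0.683, 0.09, 0.1] 86.5 [ 20.91935242  33.64367185   1.49990592   0.         -57.85623407
 155.58064758]
[0.683, -0.02, 0.1] 0 [ 1.18475890e+01  3.31492302e+01  5.73969714e-01  2.54444375e-14
 -5.74247395e+01  7.81524110e+01]
[0.683, -0.02, 0.1] 86.5 [ 11.84758898  33.14923019   0.57396971   0.         -57.42473952
 164.65241102]
```

```bash
cat >> h.py <<'E'
ROW=np.array([.0558,.9984]); MID=np.array([.4441,-.1541]); A=3.2
def pad(k,off=(0,0)): return MID+ROW*(112.5-75*k)/1000+np.array(off)
def op(w,f=None): env.gripper_to(min(1,w/.087),f)
def place(xy,d,first,off=(0,0),k=None):
    t=pad(k,off)
    env.gripper_to((d+.024)/.087)
    env.goto([*xy,.07],[180,0,0]); env.move_straight([*xy,.003],rate=.08)
    env.gripper_to(0,12); s=env.read_state(); print("grip",s["opening"]*.087,s["finger_force"],s["clock"])
    env.move_straight([*xy,.09],rate=.15)
    env.goto([*t,.09],[180,0,-A]); env.move_straight([*t,.03],rate=.12); env.move_straight([*t,.012],rate=.03,force_limit=6)
    print("held",env.read_state()["opening"]*.087, env.read_state()["position"]); op(d+.012)
    env.move_straight([*t,.05],rate=.1)
    squeeze(t,d,90)
def squeeze(t,d,da):
    env.goto([*t,.05],[180,0,-A-da]); env.move_straight([*t,.013],rate=.08)
    env.gripper_to(0,4); print("sq",env.read_state()["opening"]*.087); op(d+.012)
    env.move_straight([*t,.08],rate=.15); print("t",env.read_state()["clock"])
E
python3 - <<'E'
from h import *
place([.5874,-.3642],.030,0,k=2)
env.goto([.586,-.40,.12],[180,0,-A])
p=env.grab_frame("top"); cv2.imwrite("pics/p1.png",cv2.resize(p["image"][180:300,230:440],(800,457),interpolation=cv2.INTER_CUBIC))
print(cen(p,"mount_30_mid",.018), cen(p,"pad_a",.009),pad(2), env.read_state()["clock"])
E
```

```text
grip 0.029321582830088587 11.999286660575308 5.6167
held 0.02954415910361652 [ 0.44164039 -0.19144011  0.01208974]
sq 0.029356875845566774
t 13.2
[] [array([ 0.45452989, -0.03682487,  0.009     ])] [ 0.4420075 -0.19154  ] 14.9917
```

View pics/p1.png

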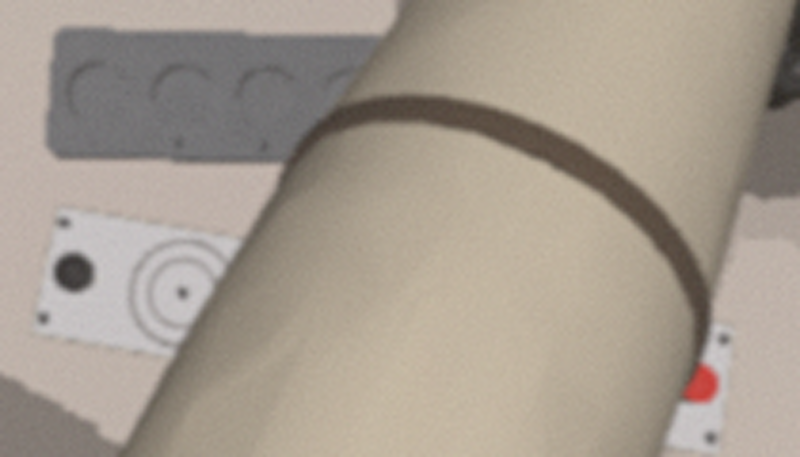

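The arm hides the strip in that view. I'll place the 40 mount next, then look from the start pose.

```bash
python3 - <<'E'
from h import *
place([.6137,-.2731],.040,0,k=1)
env.set_joints([-60.527,22.042,.453,0,-68.411,-14.817])
p=env.grab_frame("top"); cv2.imwrite("pics/p2.png",cv2.resize(p["image"][220:300,230:440],(800,305),interpolation=cv2.INTER_CUBIC))
print(cen(p,"mount_30_mid",.018), cen(p,"mount_40_mid",.020),cen(p,"pad_a",.009),pad(2),pad(1), env.read_state()["clock"])
E
```

```text
grip 0.039557031703671995 12.000063266605139 17.8583
held 0.039393536749744676 [ 0.44580709 -0.11664122  0.01211976]
sq 0.03971098387414063
t 25.4417
[array([ 0.44135854, -0.19248054,  0.018     ]), array([ 0.68366157, -0.01979103,  0.018     ])] [array([ 0.44535811, -0.11702796,  0.02      ])] [array([ 0.4376485 , -0.26719529,  0.009     ]), array([ 0.45162658, -0.04282549,  0.009     ]), array([ 0.44307307, -0.1918743 ,  0.009     ]), array([ 0.44708074, -0.11810488,  0.009     ])] [ 0.4420075 -0.19154  ] [ 0.4461925 -0.11666  ] 27.7417
```

View pics/p2.png

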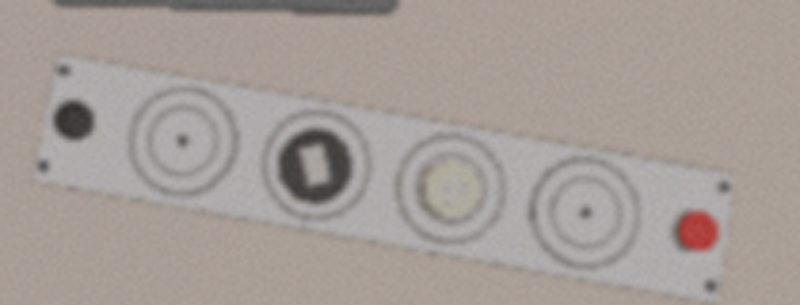

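The black and cream mounts are centred to about 1 mm, sitting slightly toward -x. I'll place the other two with +1.2 mm in x, then re-centre these.

```bash
sed -i 's/op(d+.012)\n    env.move_straight(\[\*t,.05\]/X/; s/env.read_state()\["position"\]); op(d+.012)/env.read_state()["position"]); op(d+.007)/' h.py; grep -c 'op(d+.007)' h.py; python3 - <<'E'
from h import *
O=(.0012,0)
place([.6862,.0937],.025,0,off=O,k=3)
place([.6855,-.0195],.050,0,off=O,k=0)
for k,d in((1,.040),(2,.030)):
    op(d+.012); t=pad(k,O); squeeze(t,d,90)
env.set_joints([-60.527,22.042,.453,0,-68.411,-14.817])
p=env.grab_frame("top"); cv2.imwrite("pics/p3.png",cv2.resize(p["image"][220:300,230:440],(800,305),interpolation=cv2.INTER_CUBIC))
for n,z in(("25",.0165),("30",.018),("40",.020),("50",.021)): print(n,cen(p,f"mount_{n}_mid",z))
print(cen(p,"pad_a",.009),[pad(k,O) for k in range(4)], env.read_state()["clock"])
s=env.grab_frame("scene")["image"]
cv2.imwrite("pics/s3.png",cv2.resize(s[150:290,180:440],(780,420),interpolation=cv2.INTER_CUBIC))
E
```

```text
1
grip 0.024257806289627603 12.000141173994052 32.75
held 0.024089506251971822 [ 0.43863994 -0.26632276  0.01210081]
sq 0.024268933496132152
t 40.8833
grip 0.04949551789477675 12.000148725346662 44.65
held 0.049542498804711316 [ 0.45117965 -0.04185659  0.01204736]
sq 0.04961571167491344
t 52.0833
sq 0.039727713547396425
t 55.2
sq 0.029246012499800685
t 58.3167
25 [array([ 0.43929727, -0.2684185 ,  0.0165    ])]
30 [array([ 0.44240051, -0.19116375,  0.018     ])]
40 [array([ 0.44596935, -0.11723221,  0.02      ])]
50 [array([ 0.45080424, -0.04233944,  0.021     ])]
[array([ 0.4458886 , -0.11789333,  0.009     ]), array([ 0.44312916, -0.19137934,  0.009     ]), array([ 0.43803889, -0.26660654,  0.009     ]), array([ 0.45530931, -0.06189528,  0.009     ])] [array([ 0.4515775, -0.04178  ]), array([ 0.4473925, -0.11666  ]), array([ 0.4432075, -0.19154  ]), array([ 0.4390225, -0.26642  ])] 60.5083
```

View pics/p3.png

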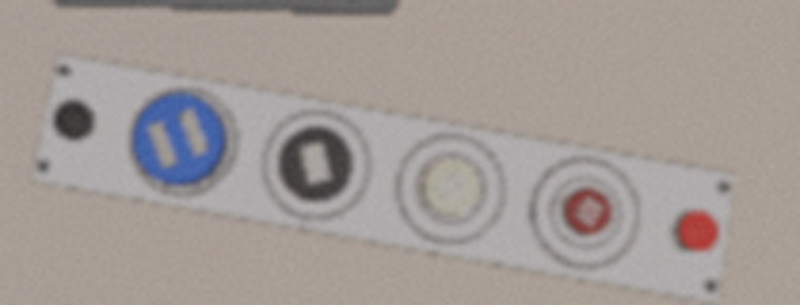

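View pics/s3.png

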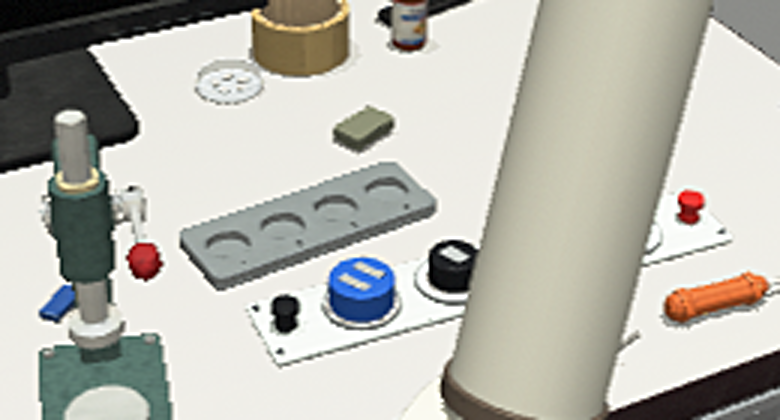

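All four mounts stand upright and within about 1 mm of centre. The top crop runs red (586,211) by the red post, cream (452,187), black (315,163), blue (179,138) by the black post. The small offsets from the rings are what parallax at the mounts' height would give.

```bash
python3 -c "
from workcell import env
print(env.close_job())"
```

```text
the job is handed in; nothing more can be done
None
```

The job is handed in at about 60 s of the 102 s allowed: red 25 mm, cream 30 mm, black 40 mm and blue 50 mm mounts stand upright and released on pads d, c, b and a, from the red post to the black, within about 1 mm of centre in the last picture.

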